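Close and lock the lamp-compartment cover of a spectrophotometer

TASK

The lamp-compartment cover on top of the spectrophotometer was left standing open after a lamp change. Push it down shut with the fingertips, then set the fingertips in the slot of its quarter-turn fastener and, pressing down lightly, turn it clockwise as far as it goes, so that the cover is drawn down flush and locked. It is all fingertip work, with nothing to grip or lift: do not throw the cover back wide open, and leave the bottle, jar, beaker and rack standing where they are.

Things in the scene. Friction and masses are not known exactly. Their poses are not given: they have to be found in the camera images.
- spectro: White bench instrument, fixed, 360 x 440 mm, 170 mm high. Origin on the bench; in its frame it fills x -190 to +170 mm (front to rear), y -220 to +220 mm; z up. The -y half of its top holds the lamp compartment, an opening of 222 x 202 mm with the hinged cover. On the +y half a sample lid stands 14 mm proud (fixed) with a loose rack in front of it; a loose jar stands at the rear.
- cover (a joint): Opening angle of the white cover: 0 = shut, flush with the top at 170 mm; grows as its front edge rises. Hinge friction 0.27 N m: it stays where left; 1 to 3 N near the front pushes it down. From 0.025 rad down a sponge gasket under the front edge resists (4 N when flat): let go unlocked, it springs back to about 0.01. Fully flat takes 7 N at the fastener; turning the fastener draws it down too.
- fastener (a joint): Turn of the quarter-turn fastener: 0 = unlocked, 1.571 = end stop, locked; grows clockwise seen from above. Starts at up to 0.3. Friction 0.05 N m; stays where left. Fingertips a little apart along the slot turn it as the hand turns about its axis (held at one heading they wedge). Its tongue runs under a keeper at the front of the opening; turned out too early it keeps the cover from shutting.
- slot (a point): On the fastener's axis, flush with the cover's top; 150 mm from the hinge line, mid-width. The fastener is a bare-metal round dish, 84 mm across, with a straight slot over its centre, open upwards: 70 mm long, 30 mm wide, 12 mm deep, flat floor, closed ends. The point's y runs along the slot, z out of the cover; it moves with both. Slot parallel to the hinge: unlocked; at right angles: locked.
- hinge (a point): Middle of the hinge line, at the rear edge of the cover plate (218 x 198 mm, 4 mm thick, hinged at the +x side of the opening), level with its top face. Its y axis lies along the hinge. It turns with the cover: its -x axis points along the cover to the front edge, its z axis out of the top face.
- edge (a point): Middle of the cover's front (free) edge at its top face, 220 mm from the hinge.
- reagent_bottle: Loose amber bottle on the bench left (+y) of the instrument, 86 mm diameter, 165 mm high; origin at the centre of its foot. To be left alone.
- beaker: Loose clear plastic beaker on the bench right (-y) of the instrument, 90 mm diameter, 110 mm high; origin at the centre of its foot. To be left alone.
- cuvette_rack: Loose grey cuvette rack, 50 x 110 x 35 mm, standing on the +y half of the instrument's top; origin at the centre of its underside. To be left alone.
- vial_jar: Loose small amber jar, 40 mm diameter, 60 mm high, standing on the rear of the instrument's top; origin at the centre of its foot. To be left alone.

How it is judged:
By the outcome, as a careful person would: the job done as asked, in the order asked, and still so for the second after the job is handed in, with the robot touching nothing.
It also fails if it takes over 51 s, if anything falls off the work surface, if the arm or the gripper's body presses on something with over 40 N, if the wrist force passes 120 N, or if a joint passes its speed limit or range.

ROBOT

A 6-joint arm with a two-finger parallel gripper is mounted at the origin on the work surface. World frame = base frame: x ahead of the robot, y to its left, z up, the work surface at z = 0. Lengths are in mm, angles in rad, forces in N, time in s.
With the tool pointing down it reaches from about 400 to 925 mm from the base axis. Payload 12.5 kg.
Tool frame: the origin (TCP) lies at the centre of the arm's flange, where the gripper is bolted on; the fingertips stand 190 mm ahead of it and the grasp point (between the pads) lies env.grip_point_offset ahead of it (env.grip_point_offset is the distance from the TCP to the grasp point, in mm); z points along the fingers, x is the direction in which the jaws open and shut, and the axes are right-handed (so a half turn about z gives the same grasp; the last joint's range is limited). The gripper opens to 95 mm and grips with 3 to 60 N. Pads are 20 mm wide; open, the fingers measure 119 mm over their backs; the gripper's body (75 mm by 180 mm) begins 59 mm behind the grasp point.
Start: joints at [-1.24, 0.491, 1.559, -0, 1.092, -0.106], TCP at [264.42, -566.31, 404.761] pointing down, gripper open.
Joint ranges: [-3.1, 3.1], [-0.84, 2.19], [0.05, 2.79], [-1.13, 4.28], [0.06, 2.93], [-2.69, 2.69]. Speed limits (rad/s): [2.22, 2.22, 2.79, 3.14, 3.14, 3.14].

INTERFACE

Orientations are given as [roll, pitch, yaw] about the fixed x, y, z axes, in that order (R = Rz(yaw) Ry(pitch) Rx(roll)).
In Python, from cell import state, read_camera, camera_model, job_done, env gives the robot as it stands.
- The arm moves only by the tool arm_command, never from a script. Its argument "steps" is a list of rows, each a list of 6 numbers: the shift along the tool's x, y, z in cm, then the turn, a rotation vector about the tool's x, y, z in degrees. In form: [[dx, dy, dz, rx, ry, rz], ...]. A call has 1 to 12 rows; each row is the pose to reach, as a shift and turn from the pose commanded when the call began, along the tool's axes at that moment; what a row does not reach only later rows make up. A row lasts 1/12 s, in which the tool goes at most 41.7 mm and 7.16 degrees, less where a joint would pass 70% of its speed; a pose out of reach is approached as far as the arm can. A call with a gripper value outside its range is refused whole. "jaw" is the finger opening in cm, from 0 to 9.51, set as the call begins (left out, the last holds). The fingers move at their own pace and stop on an object; the grip force is fixed at half the most. Time passes only in rows, so rows that repeat a pose let the fingers close. It gives the time, the measured TCP pose, the force and the opening at its end, in the units of the state.
- state(): the state, without advancing time (a new reading comes with each control period).
- read_camera(name): name is "scene" or "top" or "wrist"; returns the picture (420x560x3 uint8, red, green, blue); there is no depth.
- camera_model(name): a dict with "K" (3x3 intrinsics, pixels), "xyz" and "rotation" of the camera in the world. Camera axes: x right, y up, looking along -z (the intrinsics and any distortion apply to the point x, -y, -z); pixel columns grow to the right and rows downward; lengths in mm; the calibration is good to about 2 mm. A picture is of the moment at which its call begins: read the wrist's pose just before it. camera_model takes no time and is no camera call; for the wrist camera it gives the pose at the moment of the call.
- job_done(): hands the job in, once; it reports no verdict.
The state is a dict: "t": time; "joints": joint angles; "qvel": joint speeds; "tau": joint torques, N m; "eef_pos": TCP position; "tcp_rot": TCP orientation; "ft_force": force on the tool from outside, world axes, zero at the start; "moment": the same for the moment, N m; "opening": opening from 0.0 (shut) to 1.0 (fully open).
Only numpy, scipy, OpenCV 4.12 (cv2) and the standard library are available. Lean on these libraries where they do the work, as an engineer would, in place of code of your own. Each camera call takes 0.05 s, during which the arm holds its last target. There are 200 camera calls.

## Working session

There is one attempt and no reset: what is moved stays moved. The work goes in short steps, Python scripts to look and compute and a tool call to move; the robot and the scene stay as the last step left them, time stands still between calls to the robot, and variables do not carry over. Pictures are saved under pics/ and viewed, about 8 in all and at most 12, crops included, and the job is handed in when it is done.

Besides the shell and the picture viewer there is one more tool, called after ">>>" in YAML: its name, and indented under it one key for each argument. arm_command: Moves the arm, as the interface text tells. Its arguments: {"type":"object","properties":{"steps":{"type":"array"},"jaw":{"type":"number"}},"required":["steps"]}

```bash
ls; mkdir -p pics; python3 - <<'E'
from cell import *
import cv2,numpy as np
print(state(), env.grip_point_offset)
for n in ("scene","top"):
    im=read_camera(n); cv2.imwrite(f"pics/{n}0.png",im[:,:,::-1]); m=camera_model(n); print(n,m)
E
```

```text
pics
{'t': 0.0, 'joints': array([-1.23958041e+00,  4.91546461e-01,  1.55945730e+00, -2.36940560e-05,
        1.09170823e+00, -1.05583850e-01]), 'qvel': array([ 0.00102683, -0.00144947, -0.00176604,  0.00021415, -0.00134511,
        0.00014504]), 'tau': array([-1.37470306e-03, -6.12649655e+01, -2.58181626e+01,  6.91825664e-02,
        4.81887453e-02, -8.40079042e-05]), 'eef_pos': array([ 264.41659266, -566.26861479,  404.167069  ]), 'tcp_rot': array([-3.14149559e+00,  1.11531494e-03, -1.13398557e+00]), 'ft_force': array([0.21923878, 0.03224826, 0.13317339]), 'moment': array([-0.03732986,  0.00952877,  0.00622472]), 'opening': 0.9960980216277786} 171.3
scene {'K': array([[443.2675271 ,   0.        , 274.45417674],
       [  0.        , 443.2675271 , 211.3662585 ],
       [  0.        ,   0.        ,   1.        ]]), 'xyz': array([1585.76780469,  -73.56736732,  880.39819329]), 'rotation': array([ 9.11684398e-01, -4.00212587e-04,  1.43854519e+00])}
top {'K': array([[437.22533039,   0.        , 283.40540724],
       [  0.        , 437.22533039, 205.81926278],
       [  0.        ,   0.        ,   1.        ]]), 'xyz': array([ 524.9945041 ,   40.85841415, 1212.16135708]), 'rotation': array([ 0.08466694, -0.01077483, -1.54354625])}
```

View pics/scene0.png

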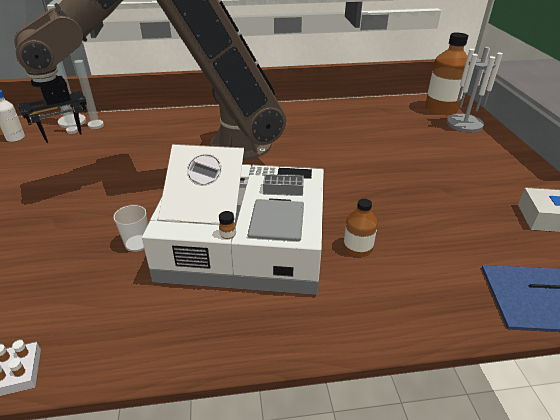

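View pics/top0.png

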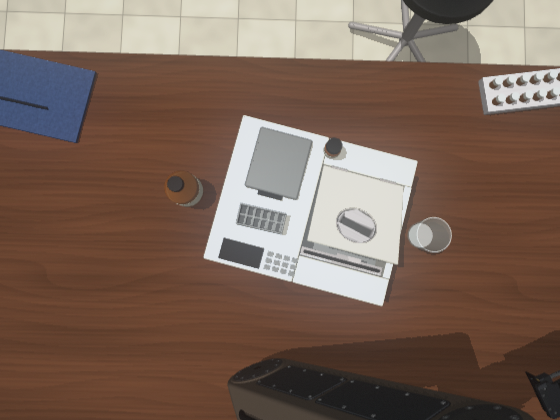

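The scene view shows the cover open (corners about (172,146), (243,149), (240,222), (160,218)) with its dish at (204,169). The top view shows the instrument's top corners at about (243,116), (416,160), (383,305) and (205,259), the cover's front edge at about (303,243)-(396,263), and the dish at (356,225).

```bash
cat > h.py <<'E'
from cell import *
import cv2,numpy as np
from scipy.spatial.transform import Rotation as R
def ray(n,uv,m=None):
    m=m or camera_model(n);K=m["K"]
    d=np.array([(uv[0]-K[0,2])/K[0,0],-(uv[1]-K[1,2])/K[1,1],-1.])
    return m["xyz"],R.from_euler("xyz",m["rotation"]).apply(d)
def onz(n,uv,z,m=None):
    o,d=ray(n,uv,m);return o+d*(z-o[2])/d[2]
def proj(n,p,m=None):
    m=m or camera_model(n)
    c=R.from_euler("xyz",m["rotation"]).inv().apply(np.asarray(p)-m["xyz"])
    return m["K"][:2,:2]@np.array([c[0],-c[1]])/-c[2]+m["K"][:2,2]
def tri(a,ua,b,ub):
    o,d=ray(a,ua);p,e=ray(b,ub)
    s=np.linalg.lstsq(np.c_[d,-e],p-o,rcond=None)[0]
    x,y=o+d*s[0],p+e*s[1];return (x+y)/2,np.linalg.norm(x-y)
E
python3 - <<'E'
from h import *
np.set_printoptions(precision=1,suppress=True)
c=[onz("top",u,170) for u in [(243,116),(416,160),(383,305),(205,259)]]
print(np.array(c)); c=np.array(c)
xs=(c[0]+c[1]-c[2]-c[3])[:2]; ys=(c[0]+c[3]-c[1]-c[2])[:2]
yaw=np.angle(complex(*xs)+complex(ys[1],-ys[0])); print("yaw",np.round(yaw,4),np.linalg.norm(xs)/2,np.linalg.norm(ys)/2)
X=np.array([np.cos(yaw),np.sin(yaw),0]);Y=np.array([-X[1],X[0],0])
o=c.mean(0)+10*X; o[2]=0; print("origin",o)
for a,b in [((204,169),(356,225)),((172,146),(396,263)),((243,149),(303,243))]:
    p,e=tri("scene",a,"top",b); q=p-o; print(p,e,"spectro",q@X,q@Y,q[2])
for u in [(322,166),(405,186)]:
    q=onz("top",u,170)-o; print("hinge corner",q@X,q@Y)
im=cv2.imread("pics/top0.png")[90:320,190:460]; im2=cv2.imread("pics/scene0.png")[130:300,110:380]
cv2.imwrite("pics/a.png",np.vstack([cv2.resize(im,(540,340)),cv2.resize(im2,(540,260))]) if 0 else cv2.resize(im,None,fx=2.5,fy=2.5,interpolation=2))
cv2.imwrite("pics/b.png",cv2.resize(im2,None,fx=2.9,fy=2.9,interpolation=2))
E
```

```text
[[ 830.1  136.3  170. ]
 [ 734.1 -285.9  170. ]
 [ 386.2 -208.6  170. ]
 [ 482.4  213.8  170. ]]
yaw -0.2217 356.30936836517986 433.1055402262727
origin [618.  -38.3   0. ]
[ 569.1 -127.9  247.8] 1.7564203089013426 spectro -27.925077659022957 -98.15194479646556 247.77275137266162
[ 489.3 -210.   278.5] 0.7962730211411523 spectro -87.77901075504894 -195.812003912346 278.4975090614387
[525.9 -14.9 275.2] 7.634766906253294 spectro -94.92185362423425 2.59884893147585 275.24878926901397
hinge corner 96.8897353778717 1.1994198482545777
hinge corner 99.25564929526658 -204.32366103702188
```

View pics/a.png

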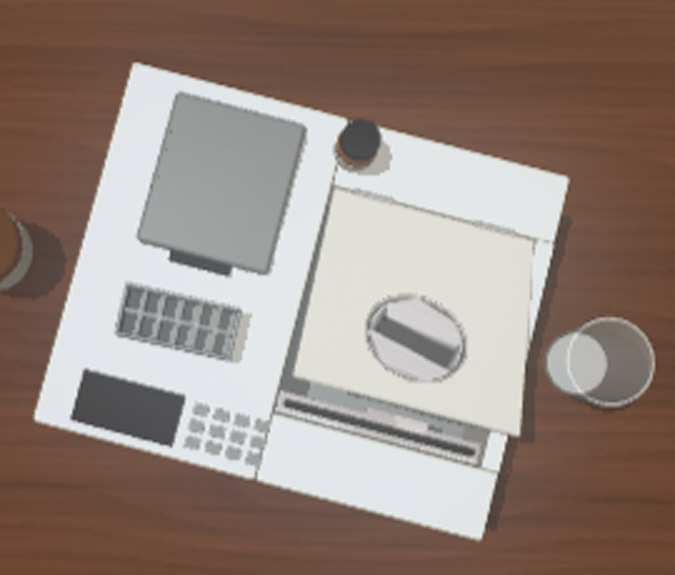

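View pics/b.png

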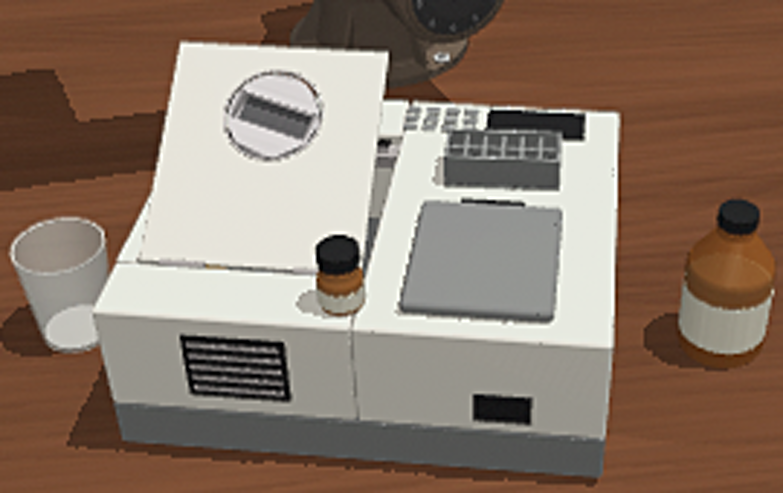

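Crops confirm the cover is about 0.53 rad open and the fastener is turned a little clockwise. Its hinge is at spectro x≈98, and the cover mid-line at y≈-100. Next I'll go above the front part of the cover with the jaw along the hinge.

```bash
cat >> h.py <<'E'
np.set_printoptions(precision=2,suppress=True)
YAW=-0.2217;O=np.array([618,-38.3,0.])
RS=R.from_euler("z",YAW)
HX,MY=98.,-100.
def W(h,y,z): return O+RS.apply([HX-h,MY+y,z])   # h = horizontal distance from hinge
def step(tip,yaw):
    s=state();p=s["eef_pos"];T=R.from_euler("xyz",s["tcp_rot"])
    N=R.from_euler("xyz",[np.pi,0,yaw])
    d=np.asarray(tip)-190*N.as_matrix()[:,2]-p
    print("cm",T.inv().apply(d)/10,"deg",np.degrees((T.inv()*N).as_rotvec()))
E
python3 -c "
from h import *
print(W(172,0,320));step(W(172,0,320),YAW+np.pi/2)"
```

```text
[ 523.82 -119.58  320.  ]
cm [-29.51 -42.4  -10.54] deg [  -0.07    0.01 -142.27]
```

>>> arm_command:
  steps:
    - [0, 0, -4, 0, 0, -7]
    - [0, 0, -8, 0, 0, -14]
    - [0, 0, -10.5, 0, 0, -21]
    - [-2.4, -3.4, -10.5, 0, 0, -28]
    - [-4.8, -6.8, -10.5, 0, 0, -35]
    - [-7.2, -10.2, -10.5, 0, 0, -42]
    - [-9.6, -13.6, -10.5, 0, 0, -49]
    - [-12, -17, -10.5, 0, 0, -56]
    - [-14.4, -20.4, -10.5, 0, 0, -63]
    - [-16.8, -23.8, -10.5, 0, 0, -70]
    - [-19.2, -27.2, -10.5, 0, 0, -77]
    - [-21, -30, -10.5, 0, 0, -84]
  jaw: 3.4

```text
t: 1.1
eef_pos: [448.1, -246.5, 509.8]
tcp_rot: [-3.141, -0.0, 0.339]
ft_force: [0.1, -1.6, 0.0]
opening: 0.356
```

```bash
python3 -c "
from h import *
print(state()['eef_pos']);step(W(172,0,320),YAW+np.pi/2)"
```

```text
[ 448.06 -246.51  509.78]
cm [11.36 -9.45 -0.02] deg [ -0.01  -0.01 -57.89]
```

>>> arm_command:
  steps:
    - [1.5, -1.2, 0, 0, 0, -7]
    - [3, -2.4, 0, 0, 0, -14]
    - [4.5, -3.6, 0, 0, 0, -21]
    - [6, -4.8, 0, 0, 0, -28]
    - [7.5, -6, 0, 0, 0, -35]
    - [9, -7.2, 0, 0, 0, -42]
    - [10.5, -8.4, 0, 0, 0, -50]
    - [11.4, -9.4, 0, 0, 0, -57]
    - [11.4, -9.4, 0, 0, 0, -58]
    - [11.4, -9.4, 0, 0, 0, -58]

```text
t: 1.93
eef_pos: [524.8, -122.4, 509.4]
tcp_rot: [-3.141, -0.0, 1.347]
ft_force: [-0.2, 0.6, 0.4]
opening: 0.361
```

```bash
python3 -c "
from h import *
cv2.imwrite('pics/w1.png',read_camera('wrist')[:,:,::-1])
s=state();print(s['eef_pos'],s['tcp_rot'],s['ft_force'],s['opening']*95);step(W(172,0,285),YAW+np.pi/2)"
```

```text
[ 524.63 -122.83  509.44] [-3.14  0.    1.34] [ 0.37 -0.03  0.1 ] 33.90914331445871
cm [ 0.3  -0.15  3.44] deg [-0.03  0.   -0.29]
```

View pics/w1.png

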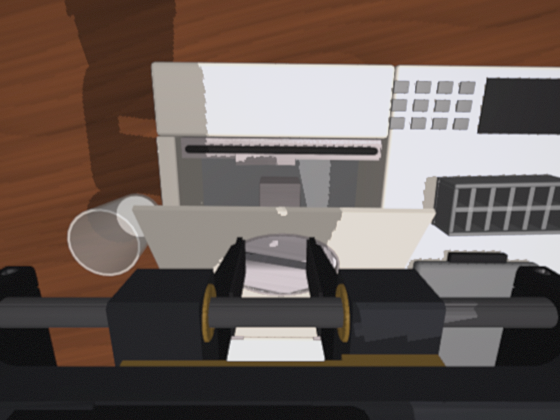

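The wrist view shows the fingertips (about (240,245) and (312,245)) centred over the dish, with the cover's front edge at row 208. I'll push down along an arc.

>>> arm_command:
  steps:
    - [0.3, -0.1, 1, 0, 0, 0]
    - [0.3, -0.1, 2, 0, 0, 0]
    - [0.3, -0.1, 3, 0, 0, 0]
    - [0.3, -0.1, 3.6, 0, 0, 0]
    - [0.3, -0.1, 4.2, 0, 0, 0]
    - [0.3, -0.2, 4.8, 0, 0, 0]
    - [0.3, -0.3, 5.4, 0, 0, 0]
    - [0.3, -0.4, 6, 0, 0, 0]
    - [0.3, -0.5, 6.6, 0, 0, 0]
    - [0.3, -0.6, 7.2, 0, 0, 0]
    - [0.3, -0.7, 7.8, 0, 0, 0]
    - [0.3, -0.8, 8.4, 0, 0, 0]

```text
t: 2.98
eef_pos: [517.3, -118.3, 425.2]
tcp_rot: [3.141, 0.0, 1.344]
ft_force: [0.0, -0.6, 0.0]
opening: 0.356
```

```bash
python3 -c "
from h import *
s=state();print(s['eef_pos'],s['tcp_rot'],s['ft_force'],s['moment']);step(W(186,0,172),YAW+np.pi/2)"
```

```text
[ 517.29 -118.31  425.19] [3.14 0.   1.34] [ 0.03 -0.65  0.  ] [ 0.06 -0.11 -0.01]
cm [ 0.02 -0.74  6.32] deg [ 0.01  0.   -0.27]
```

```bash
python3 -c "
from h import *
a=read_camera('scene')[:,:,::-1][120:300,100:340];b=read_camera('wrist')[:,:,::-1]
cv2.imwrite('pics/c1.png',np.hstack([cv2.resize(a,(400,300)),cv2.resize(b,(400,300))]));print(state()['ft_force'])"
```

```text
[-0.62  0.2  -0.21]
```

View pics/c1.png

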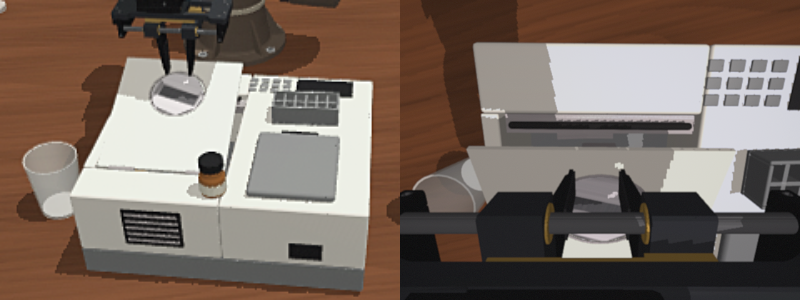

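The cover has come down ahead of the tips, with the fingers at the front side of the dish as intended. I'll continue.

>>> arm_command:
  steps:
    - [0, -0.1, 0.6, 0, 0, 0]
    - [0, -0.2, 1.2, 0, 0, 0]
    - [0, -0.3, 1.8, 0, 0, 0]
    - [0, -0.4, 2.4, 0, 0, 0]
    - [0, -0.5, 3, 0, 0, 0]
    - [0, -0.55, 3.6, 0, 0, 0]
    - [0, -0.6, 4.2, 0, 0, 0]
    - [0, -0.65, 4.7, 0, 0, 0]
    - [0, -0.7, 5.1, 0, 0, 0]
    - [0, -0.7, 5.5, 0, 0, 0]
    - [0, -0.7, 5.8, 0, 0, 0]

```text
t: 4.0
eef_pos: [510.6, -116.8, 367.3]
tcp_rot: [-3.141, 0.0, 1.344]
ft_force: [-0.7, -0.5, 0.2]
opening: 0.357
```

>>> arm_command:
  steps:
    - [0, 0, 0.1, 0, 0, 0]
    - [0, 0, 0.2, 0, 0, 0]
    - [0, 0, 0.3, 0, 0, 0]
    - [0, 0, 0.4, 0, 0, 0]
    - [0, 0, 0.4, 0, 0, 0]

```text
t: 4.42
eef_pos: [510.6, -116.8, 363.8]
tcp_rot: [3.141, 0.0, 1.344]
ft_force: [-0.2, -0.5, -0.3]
opening: 0.356
```

>>> arm_command:
  steps:
    - [0, 0, 0.1, 0, 0, 0]
    - [0, 0, 0.2, 0, 0, 0]
    - [0, 0, 0.3, 0, 0, 0]
    - [0, 0, 0.4, 0, 0, 0]
    - [0, 0, 0.4, 0, 0, 0]

```text
t: 4.83
eef_pos: [510.6, -116.8, 360.3]
tcp_rot: [3.141, 0.0, 1.344]
ft_force: [-2.3, 0.6, 8.7]
opening: 0.355
```

```bash
python3 -c "
from h import *
b=read_camera('wrist')[:,:,::-1];cv2.imwrite('pics/w2.png',b);s=state();print(s['eef_pos'],s['ft_force'],s['moment'])
b=read_camera('top')[:,:,::-1];cv2.imwrite('pics/t2.png',b)
b=read_camera('scene')[:,:,::-1];cv2.imwrite('pics/s2.png',b)
"
```

```text
[ 510.55 -116.78  360.25] [-1.9   1.67  8.65] [0.21 0.41 0.01]
```

View pics/w2.png

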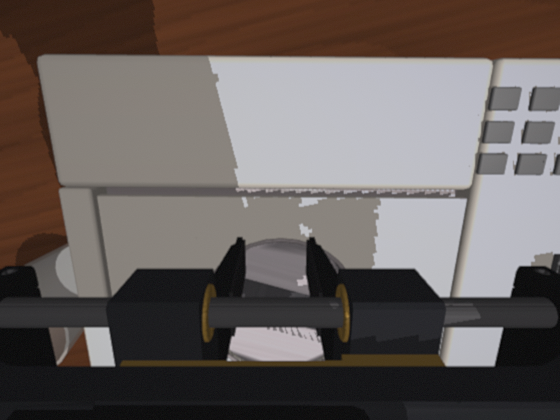

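The view shows the cover shut: its front edge lies along the opening at row 190, with 8.7 N up at tip z 170.3. I'll lift and move rearward so the wrist camera sees the dish and slot.

>>> arm_command:
  steps:
    - [0, 0, -1, 0, 0, 0]
    - [0, 0, -4, 0, 0, 0]
    - [0, 1, -8, 0, 0, 0]
    - [0, 4, -11, 0, 0, 0]
    - [0, 7, -12, 0, 0, 0]
    - [0, 10, -12, 0, 0, 0]
    - [0, 12, -12, 0, 0, 0]
    - [0, 14, -12, 0, 0, 0]
    - [0, 14, -12, 0, 0, 0]
    - [0, 14, -12, 0, 0, 0]
    - [0, 14, -12, 0, 0, 0]

```text
t: 5.9
eef_pos: [646.5, -148.1, 479.7]
tcp_rot: [-3.141, 0.0, 1.344]
ft_force: [0.3, 0.5, -0.2]
opening: 0.358
```

```bash
python3 -c "
from h import *
m=camera_model('wrist');b=read_camera('wrist')[:,:,::-1];cv2.imwrite('pics/w3.png',b);s=state();print(s['eef_pos'],s['tcp_rot'],s['ft_force']);print(m)
np.save('m3.npy',m,allow_pickle=True);print(proj('wrist',W(150,0,170),m))
"
```

```text
[ 646.36 -148.04  480.01] [-3.14  0.    1.34] [-0.49 -0.4  -0.06]
{'K': array([[329.16,   0.  , 275.39],
       [  0.  , 329.16, 205.16],
       [  0.  ,   0.  ,   1.  ]]), 'xyz': array([ 570.1 , -130.91,  460.1 ]), 'rotation': array([-0.29,  0.  ,  1.34])}
[276.39  76.14]
```

View pics/w3.png

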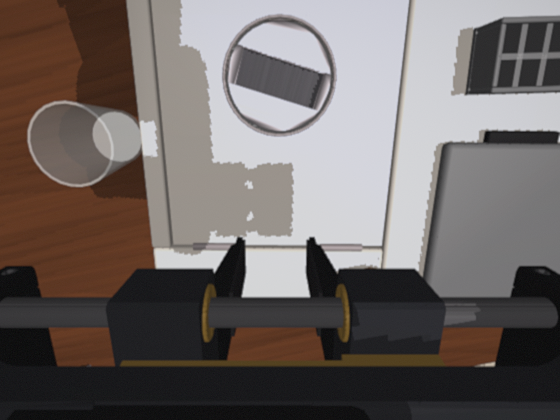

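The wrist view shows the dish ring spanning columns 223-335 and rows 14-135 (centre about (279,75)), with slot corners about (240,46), (230,83), (330,75) and (319,109).

```bash
python3 -c "
from h import *
m=np.load('m3.npy',allow_pickle=True).item()
q=lambda u:RS.inv().apply(onz('wrist',u,170,m)-O)
for u in [(223,75),(335,75),(279,14),(279,135),(279,75),(152,246),(383,247)]: print(u,q(u))
c=[q(u) for u in [(240,46),(230,83),(330,75),(319,109)]];print(np.array(c))
d=((c[0]+c[1])-(c[2]+c[3]))/2;ctr=sum(c)/4;print('ctr',ctr,'len',np.linalg.norm(d),'phi',np.arctan2(d[0],-d[1]),np.arctan2(c[0][0]-c[2][0],-(c[0][1]-c[2][1])),np.arctan2(c[1][0]-c[3][0],-(c[1][1]-c[3][1])))
g=cv2.cvtColor(cv2.imread('pics/w3.png'),6)[0:150,215:345]
k=((g<110)*255).astype('uint8');n,l,st,ce=cv2.connectedComponentsWithStats(k)
for i in range(1,n):
  if st[i,4]>500:
    r=cv2.minAreaRect(np.argwhere(l==i)[:,::-1].astype(np.float32));print(r,st[i])
"
```

```text
(223, 75) [ -53.07 -143.94  170.  ]
(335, 75) [-52.67 -51.76 170.  ]
(279, 14) [-97.57 -97.8  170.  ]
(279, 135) [ -4.44 -97.9  170.  ]
(279, 75) [-52.87 -97.85 170.  ]
(152, 246) [  98.83 -219.09  170.  ]
(383, 247) [100.78   1.19 170.  ]
[[ -74.79 -129.19  170.  ]
 [ -46.86 -138.44  170.  ]
 [ -52.69  -55.88  170.  ]
 [ -25.87  -64.04  170.  ]]
ctr [-50.05 -96.89 170.  ] len 76.93485789853864 phi -0.2838026907356644 -0.2927295126374177 -0.27496021999191333
((64.19999694824219, 74.89999389648438), (108.46611785888672, 114.79066467285156), 18.434947967529297) [  10   17  109  117 4160]
```

```bash
python3 -c "
from h import *
step(W(149,2,190),YAW+np.pi/2-0.28);s=state();print(s['joints'])"
```

```text
cm [  0.23 -10.28  10.  ] deg [-0.01  0.01 15.77]
[-0.32  0.49  1.36 -0.    1.3  -1.67]
```

>>> arm_command:
  steps:
    - [0.1, -3, 1, 0, 0, 5]
    - [0.2, -6, 3, 0, 0, 10]
    - [0.2, -8.5, 6, 0, 0, 15.8]
    - [0.2, -10.3, 8, 0, 0, 15.8]
    - [0.2, -10.3, 9.4, 0, 0, 15.8]
    - [0.2, -10.3, 9.4, 0, 0, 15.8]
    - [0.2, -10.3, 9.4, 0, 0, 15.8]

```text
t: 6.53
eef_pos: [546.9, -123.1, 386.4]
tcp_rot: [3.141, 0.0, 1.069]
ft_force: [-0.6, -0.6, -0.4]
opening: 0.358
```

```bash
python3 -c "
from h import *
m=camera_model('wrist');b=read_camera('wrist')[:,:,::-1]
cv2.imwrite('pics/w4.png',cv2.resize(b[210:390,180:380],None,fx=3,fy=3,interpolation=2));s=state();print(s['eef_pos'],s['tcp_rot'],s['ft_force']);step(W(149,2,162),YAW+np.pi/2-0.28)
"
```

```text
[ 547.29 -123.23  386.89] [ 3.14 -0.    1.07] [0.24 0.11 0.14]
cm [ 0.02 -0.08  3.49] deg [ 0.09 -0.01 -0.03]
```

View pics/w4.png

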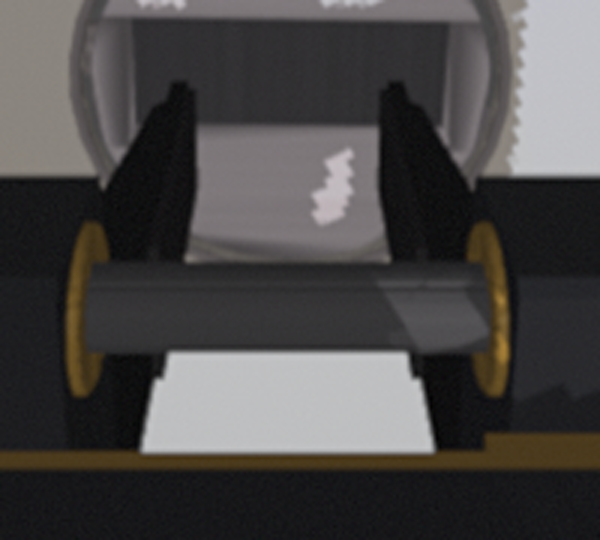

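The slot is aligned with the fingers (tips at crop (180,85) and (395,85); slot between crop rows 20-125). I'll check the fore-aft position numerically.

```bash
python3 -c "
from h import *
m=camera_model('wrist');s=state()
T=R.from_euler('xyz',s['tcp_rot']);p=s['eef_pos']
f=lambda u:((u[0]-180)*3,(u[1]-210)*3)
for t in [(17,-10,190),(-17,-10,190),(17,0,190),(17,10,190)]: print('tip',t,np.round(f(proj('wrist',p+T.apply(t),m))))
q=lambda u,z:T.inv().apply(onz('wrist',(180+u[0]/3,210+u[1]/3),z,m)-p)
for u,z in [((290,20),170),((290,20),158),((290,125),170),((290,125),158),((290,250),170),((75,75),170),((505,75),170),((135,70),158),((450,70),158)]: print(u,z,q(u,z))
"
```

```text
tip (17, -10, 190) [378.  80.]
tip (-17, -10, 190) [194.  80.]
tip (17, 0, 190) [377. 129.]
tip (17, 10, 190) [375. 178.]
(290, 20) 170 [  0.77 -12.7  216.87]
(290, 20) 158 [  0.82  -8.71 228.87]
(290, 125) 170 [  0.81  11.33 216.91]
(290, 125) 158 [  0.86  16.79 228.91]
(290, 250) 170 [  0.85  42.09 216.95]
(75, 75) 170 [-45.2   -0.29 216.88]
(505, 75) 170 [ 46.77  -0.33 216.9 ]
(135, 70) 158 [-34.28   3.24 228.89]
(450, 70) 158 [ 37.08   3.21 228.9 ]
```

>>> arm_command:
  steps:
    - [0.1, 0.1, 0.6, 0, 0, 0]
    - [0.1, 0.1, 1.2, 0, 0, 0]
    - [0.1, 0.1, 1.8, 0, 0, 0]
    - [0.1, 0.1, 2.3, 0, 0, 0]
    - [0.1, 0.1, 2.7, 0, 0, 0]
    - [0.1, 0.1, 3.0, 0, 0, 0]
    - [0.1, 0.1, 3.2, 0, 0, 0]
    - [0.1, 0.1, 3.2, 0, 0, 0]

```text
t: 7.25
eef_pos: [548.5, -122.8, 353.3]
tcp_rot: [-3.141, 0.0, 1.069]
ft_force: [-0.6, 0.5, -0.2]
opening: 0.36
```

>>> arm_command:
  steps:
    - [0, 0, 0.1, 0, 0, 0]
    - [0, 0, 0.2, 0, 0, 0]
    - [0, 0, 0.3, 0, 0, 0]
    - [0, 0, 0.4, 0, 0, 0]
    - [0, 0, 0.4, 0, 0, 0]

```text
t: 7.67
eef_pos: [548.5, -122.7, 349.9]
tcp_rot: [3.141, -0.0, 1.069]
ft_force: [0.6, 0.4, 1.2]
opening: 0.358
```

>>> arm_command:
  steps:
    - [0, 0, 0.05, 0, 0, 0]
    - [0, 0, 0.1, 0, 0, 0]
    - [0, 0, 0.15, 0, 0, 0]
    - [0, 0, 0.15, 0, 0, 0]

```text
t: 8.0
eef_pos: [548.5, -122.8, 348.5]
tcp_rot: [3.141, -0.0, 1.069]
ft_force: [-0.0, -0.0, 4.3]
opening: 0.359
```

>>> arm_command:
  steps:
    - [0, 0, 0.05, 0, 0, 3]
    - [0, 0, 0.06, 0, 0, 6]
    - [0, 0, 0.06, 0, 0, 9]
    - [0, 0, 0.06, 0, 0, 12]
    - [0, 0, 0.06, 0, 0, 16]
    - [0, 0, 0.06, 0, 0, 20]
    - [0, 0, 0.06, 0, 0, 24]
    - [0, 0, 0.06, 0, 0, 27]
    - [0, 0, 0.06, 0, 0, 30]

```text
t: 8.75
eef_pos: [548.3, -123.2, 348.3]
tcp_rot: [3.14, 0.001, 0.543]
ft_force: [-3.2, -3.7, 8.8]
opening: 0.357
```

```bash
python3 -c "
from h import *
s=state();print(s['eef_pos'],s['tcp_rot'],s['ft_force'],s['moment'])"
```

```text
[ 548.28 -123.22  348.27] [3.14 0.   0.54] [-3.22 -3.65  8.76] [-0.7   0.67  0.06]
```

>>> arm_command:
  steps:
    - [-0.05, 0, 0, 0, 0, 4]
    - [-0.1, 0, 0, 0, 0, 8]
    - [-0.1, 0, 0, 0, 0, 12]
    - [-0.1, 0, 0, 0, 0, 16]
    - [-0.1, 0, 0, 0, 0, 20]
    - [-0.1, 0, 0, 0, 0, 24]
    - [-0.1, 0, 0, 0, 0, 28]
    - [-0.1, 0, 0, 0, 0, 32]
    - [-0.1, 0, 0, 0, 0, 35]
    - [-0.1, 0, 0, 0, 0, 38]

```text
t: 9.58
eef_pos: [547.4, -123.7, 348.3]
tcp_rot: [3.14, -0.0, -0.121]
ft_force: [-3.0, -3.3, 9.2]
opening: 0.36
```

```bash
python3 -c "
from h import *
s=state();print(s['eef_pos'],s['tcp_rot'],s['ft_force'],s['moment'])"
```

```text
[ 547.44 -123.7   348.28] [ 3.14 -0.   -0.12] [-2.99 -3.34  9.21] [-0.65  0.61  0.06]
```

>>> arm_command:
  steps:
    - [0, 0, 0, 0, 0, 2]
    - [0, 0, 0, 0, 0, 4]
    - [0, 0, 0, 0, 0, 6]
    - [0, 0, 0, 0, 0, 8]
    - [0, 0, 0, 0, 0, 8]

```text
t: 10.0
eef_pos: [547.4, -123.7, 348.3]
tcp_rot: [3.14, -0.0, -0.26]
ft_force: [-3.6, -3.2, 10.1]
opening: 0.355
```

```bash
python3 -c "
from h import *
s=state();print(s['eef_pos'],s['tcp_rot'],s['ft_force'],s['moment'])"
```

```text
[ 547.38 -123.68  348.29] [ 3.14 -0.   -0.26] [-3.59 -3.18 10.07] [-0.69  0.65 -0.05]
```

>>> arm_command:
  steps:
    - [0, 0, 0, 0, 0, 1]
    - [0, 0, 0, 0, 0, 2]
    - [0, 0, 0, 0, 0, 3]
    - [0, 0, 0, 0, 0, 4]
    - [0, 0, 0, 0, 0, 4]

```text
t: 10.42
eef_pos: [547.7, -123.4, 348.3]
tcp_rot: [3.141, -0.001, -0.329]
ft_force: [-1.0, -0.9, 8.1]
opening: 0.358
```

```bash
python3 -c "
from h import *
s=state();print(s['eef_pos'],s['tcp_rot'],s['ft_force'],s['moment'])"
```

```text
[ 547.7  -123.44  348.31] [ 3.14 -0.   -0.33] [-1.   -0.95  8.1 ] [-0.2   0.18  0.09]
```

>>> arm_command:
  steps:
    - [0, 0, 0, 0, 0, 1]
    - [0, 0, 0, 0, 0, 2]
    - [0, 0, 0, 0, 0, 3]
    - [0, 0, 0, 0, 0, 4]
    - [0, 0, 0, 0, 0, 4]

```text
t: 10.83
eef_pos: [548.2, -123.0, 348.3]
tcp_rot: [-3.141, -0.003, -0.398]
ft_force: [3.7, 2.9, 7.0]
opening: 0.357
```

```bash
python3 -c "
from h import *
s=state();print(s['eef_pos'],s['tcp_rot'],s['ft_force'],s['moment'])"
```

```text
[ 548.17 -123.01  348.32] [-3.14 -0.   -0.4 ] [3.65 2.87 6.96] [ 0.68 -0.66  0.22]
```

>>> arm_command:
  steps:
    - [0, 0, 0, 0, 0, 1]
    - [0, 0, 0, 0, 0, 2]
    - [0, 0, 0, 0, 0, 3]
    - [0, 0, 0, 0, 0, 3]
    - [0, 0, 0, 0, 0, 3]

```text
t: 11.25
eef_pos: [548.4, -122.9, 348.4]
tcp_rot: [-3.141, -0.003, -0.448]
ft_force: [5.8, 4.5, 5.6]
opening: 0.362
```

```bash
python3 -c "
from h import *
s=state();print(s['eef_pos'],s['tcp_rot'],s['ft_force'],s['moment'])"
```

```text
[ 548.37 -122.87  348.36] [-3.14 -0.   -0.45] [5.83 4.5  5.6 ] [ 0.87 -1.06  1.03]
```

The turning moment jumped to 1.0 N m, so it's at the end stop. I'll back off within the play, lift out, and look.

>>> arm_command:
  steps:
    - [0, 0, 0, 0, 0, -4]
    - [0, 0, -0.05, 0, 0, -8]
    - [0, 0, -0.2, 0, 0, -11]
    - [0, 0, -0.8, 0, 0, -11]
    - [0, 0, -2, 0, 0, -11]
    - [0, 0, -5, 0, 0, -11]
    - [0, 0, -9, 0, 0, -11]
    - [0, 0, -12, 0, 0, -11]
    - [0, 0, -12, 0, 0, -11]

```text
t: 12.0
eef_pos: [547.6, -123.3, 473.7]
tcp_rot: [3.141, -0.009, -0.26]
ft_force: [0.1, -0.4, 0.2]
opening: 0.36
```

>>> arm_command:
  steps:
    - [3, 0, 0, 0, 0, -7]
    - [6, 0, 0, 0, 0, -14]
    - [9, 0, 0, 0, 0, -21]
    - [12, 0, 0, 0, 0, -28]
    - [14, 0, 0, 0, 0, -35]
    - [14, 0, 0, 0, 0, -42]
    - [14, 0, 0, 0, 0, -49]
    - [14, 0, 0, 0, 0, -56]
    - [14, 0, 0, 0, 0, -63]
    - [14, 0, 0, 0, 0, -70]
    - [14, 0, 0, 0, 0, -77]
    - [14, 0, 0, 0, 0, -84]

```text
t: 13.0
eef_pos: [683.0, -159.0, 467.1]
tcp_rot: [-3.141, 0.0, 1.212]
ft_force: [-0.3, 0.1, -0.4]
opening: 0.357
```

```bash
python3 -c "
from h import *
m=camera_model('wrist');a=read_camera('wrist')[:,:,::-1];b=read_camera('scene')[:,:,::-1]
np.save('m5.npy',m,allow_pickle=True)
cv2.imwrite('pics/w5.png',np.hstack([cv2.resize(a,(400,300)),cv2.resize(b[120:300,100:400],(400,300))]));s=state();print(s['eef_pos'],s['tcp_rot'],s['ft_force'])
"
```

```text
[ 682.96 -159.03  467.13] [-3.14  0.    1.21] [-0.2   0.28 -0.15]
```

View pics/w5.png

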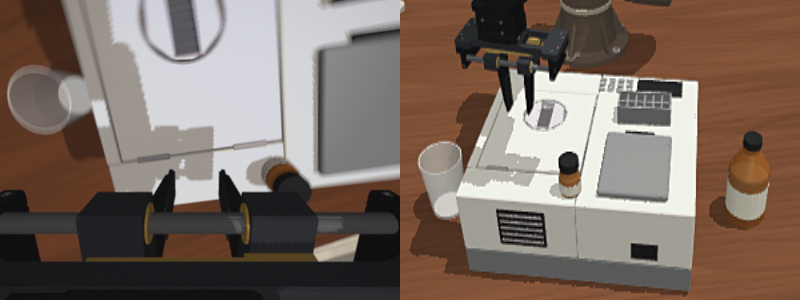

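The slot is at right angles to the hinge and the cover is flush. I'll check the angle numerically.

```bash
python3 -c "
from h import *
m=np.load('m5.npy',allow_pickle=True).item()
a=cv2.imread('pics/w5.png')[:,:400];g=cv2.cvtColor(a,6)
q=lambda u:RS.inv().apply(onz('wrist',(u[0]*1.4,u[1]*1.4),158,m)-O)
pts=[]
for r in range(10,46,4):
    c=np.where(g[r,160:215]<120)[0]+160; c=c[(c>163)&(c<208)]
    print(r,c.min(),c.max()); pts.append(q(((c.min()+c.max())/2,r)))
pts=np.array(pts);k=np.polyfit(pts[:,0],pts[:,1],1);print('slot dev from right angle rad',np.arctan(k[0]),pts[:,1].mean())
h=q((282,140))-q((105,162));print('hinge dev',np.arctan2(h[0],h[1]))
"
```

```text
10 169 192
14 170 193
18 171 194
22 171 194
26 172 195
30 173 195
34 173 196
38 174 196
42 174 197
slot dev from right angle rad 0.011808883456423924 -100.458408356196
hinge dev 0.006809935653409775
```

```bash
python3 -c "
from cell import *
print(job_done(),state()['t'])"
```

```text
the job is handed in; nothing more can be done
the job is handed in; nothing more can be done
```

The cover is shut and locked. I pushed it down with the fingertips until the force rose to 8.7 N at 170 mm height. Then I set them in the slot, which stood at about 0.28 rad, and turned it clockwise under a 6–10 N press until the moment jumped to 1.0 N m at the end stop. I backed off within the slot's play and lifted clear; the job was handed in soon after 13 s.

**Last checks:**
- **Fastener:** the slot reads about 0.01 rad off a right angle to the hinge, which is within measuring error.
- **Cover:** it looks flush in the last scene and wrist pictures, but I did not measure its height after lifting off.
- **Other things:** the bottle, jar, beaker and rack look unmoved and standing by eye. The arm was well clear, with force readings at noise level.

**Disagreement:** the close wrist-camera view put the slot centre about 2 mm from my first estimate and read sizes about 5–10% too large. The slot's play covered this.

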